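# Set a pot base in the diameter gauge

### The arm

A 7-joint arm with a two-finger parallel gripper is mounted at the origin on a cart in front of the work surface, level with it; the furniture and walls round the work are solid. World frame = base frame: x ahead of the robot, y to its left, z up, the work surface at z = 0. Lengths are in m, angles in rad, forces in N, time in s.
With the tool pointing down it reaches from about 0.425 to 0.825 m from the base axis. Payload 3.6 kg.
Tool frame: the origin (TCP) lies at the very end of the fingers, on their centre line; the grasp point (between the pads) lies 19 mm behind it (manip.grasp_offset is the distance from the TCP to the grasp point, in m); z points along the fingers, y is the direction in which the jaws open and shut (so a half turn about z gives the same grasp; the last joint's range is limited). The gripper opens to 93 mm and grips with 3 to 60 N. Pads are 15 mm wide; open, the fingers measure 128 mm over their backs; the gripper's body (75 mm by 188 mm) begins 65 mm behind the grasp point.
Start: joints at [-1.294, 0.615, -0.013, 1.423, 0.008, 1.103, -0.04], TCP at [0.194, 0.62, 0.219] pointing down, gripper open.
Joint ranges: [-3.12, 3.12], [-0.3, 2.06], [-1.34, 1.32], [0.26, 2.42], [-1.36, 4.5], [0.01, 1.98], [-2.84, 2.84]. Speed limits (rad/s): [2.79, 2.79, 3.14, 3.14, 3.14, 3.14, 3.14].

### API

Orientations are given as a rotation vector (axis times angle).
In Python, from rig import manip, snapshot, camera_info, spotter gives the robot as it stands. The module is installed in compiled form; this text tells all that it offers.
- The arm moves only by the tool step_arm, never from a script. Its argument "plan" is one flat list of numbers, 6 for each row, row after row: the shift along the tool's x, y, z in cm, then the turn, a rotation vector about the tool's x, y, z in degrees. A call has exactly 5 rows; each row shifts and turns the commanded pose from where the row before left it, along the tool's axes as they then stand; what a row does not reach is not made up. A row lasts 1/8 s, in which the tool goes at most 62.5 mm and 10.7 degrees, less where a joint would pass 70% of its speed; a pose out of reach is approached as far as the arm can. A call is refused whole if a number of a shift passes 6.25 or a number of a turn 10.7, either way. A call with a gripper value outside its range is refused whole. "gripper" is the closure, from 0 (fully open) to 1 (shut), set as the call begins (left out, the last holds). The fingers move at their own pace and stop on an object; the grip force is fixed at half the most. Time passes only in rows, so rows that do not move let the fingers close, or fill a call up. It gives the time, the measured TCP pose, the force and the opening at its end, in the units of the state.
- manip.get_obs(): the state, without advancing time (a new reading comes with each control period).
- snapshot(name): name is "side" or "top" or "wrist"; returns the picture (400x640x3 uint8, red, green, blue); there is no depth.
- camera_info(name): a dict with "mtx" (3x3 intrinsics, pixels), "k1" (the pictures are not rectified: a ray, as slopes to the right and down, at radius r is drawn at 1 + k1 r^2 times it, then the intrinsics apply), "rvec" (rotation vector, rad) and "tvec" (3), from world to camera coordinates, as OpenCV has them. Camera axes: x right, y down, z forward; pixel columns grow to the right and rows downward; lengths in m; the calibration is good to about 2 mm. A picture is of the moment at which its call begins: read the wrist's pose just before it. camera_info takes no time and is no camera call; for the wrist camera it gives the pose at the moment of the call.
- manip.close_job(): hands the job in, once; it reports no verdict.
Trained networks look in the newest picture that a camera, given by its name, has taken for a name from the list of things; names that differ only in an ending like _2 or _b are one class to them, and where a whole thing is asked for, a point or a joint stands for the part that bears it (a point fixed in the world has none). Each returns a list of dicts, best first, with "score" (0 to 1); they miss things now and then, are a little off and sometimes report something else, mostly with a low value. They report only what shows in the picture. A call takes as long as a camera call.
- spotter.search_frame(camera, thing): "xy" ([column, row] as shares, 0 to 1, of the picture: columns of its width, rows of its height, amid what is visible of it).
- spotter.trace(camera, thing): "pixels" (400x640 bool, what is visible of it) and "xy" ([column, row] as shares, 0 to 1, of the picture: columns of its width, rows of its height, amid what is visible of it).
The state is a dict: "clock": time; "joints": joint angles; "qd": joint speeds; "effort": joint torques, N m; "ee_pos": TCP position; "ee_rot": TCP orientation; "contact_force": force on the tool from outside, world axes, zero at the start; "torque": the same for the moment, N m; "grip_width": finger opening in m.
Only numpy, scipy, OpenCV 4.12 (cv2) and the standard library are available. Lean on these libraries where they do the work, as an engineer would, in place of code of your own. Each camera call takes 0.05 s, during which the arm holds its last target.

### The job

Get the round clay pot base ready for its diameter to be read in the wooden slide gauge, only by pushing with the fingers, without lifting or tipping it. First push the base along the table, away from the robot, in between the gauge's two jaws until it rests against the back fence; then push the sliding block along the fence until the base is shut between block and fixed jaw without play, still against the fence. Leave the other things where they are.

Things in the scene. Friction and masses are not known exactly. Their poses are not given: they have to be found in the camera images.
- pot_base: round base of a brown clay pot, loose and flat on the table, about 0.16 kg: a disc 80 mm across and 24 mm high with a hollow 66 mm wide and 13 mm deep in its top. Origin: centre of its underside. It starts on the robot's side of the gauge, in front of the opening between the jaws. The only whole round piece of pottery; the sherds are flat and ragged.
- gauge: pale wooden L-shaped slide gauge fixed to the table. Origin: on the table at the inner corner of back fence and fixed jaw. The fence's front face runs from there 240 mm along +y (16 mm thick towards +x); the fixed jaw's inner face runs 84 mm towards -x (16 mm thick towards -y). Both 36 mm high. -x is the open side, towards the robot. No floor: the base slides on the table itself.
- block (a joint): travel of the sliding block along the fence towards the fixed jaw, m, 0 to 0.13. It starts open, between 0 and 0.03. The clear gap between block and fixed jaw is 0.18 minus this value. It slides with about 2 N of friction and stays where it is left.
- block_face (a point): centre of the sliding block's face that looks at the fixed jaw, 22 mm above the table. The block is wood, 82 mm long in the gauge's x (this point is 42.5 mm out from the fence), reaches 30 mm along the gauge's +y behind this face, and its top is 46 mm above the table. It is pushed on its rear face, 30 mm behind this point, where the table is free.
- loupe: black round stand loupe, 38 mm across, 20 mm high, loose, right of the fixed jaw; bystander. Origin: centre of its underside.
- vial: clear sample vial with a white cap, 28 mm across, 52 mm high, standing loose right of the fixed jaw; bystander. Origin: centre of its underside.
- eraser: blue and white eraser 20 x 46 x 12 mm, loose, left of the pot base; bystander. Origin: centre of its underside.
- sherd: brown pottery sherd 57 x 75 x 12 mm, loose, right of the base; bystander. Origin: centre of its underside.

How it is judged:
On the way, in this order (a step that is already met when the one before it is completed fails the run):
1. the pot base lies between the jaws, against the back fence (within about 6 mm) (x of pot_base in the frame of gauge above -0.046 m and y of pot_base in the frame of gauge between 0.03 and 0.15 m), for 0.2 s.
2. the block has shut the base against the fixed jaw (value of joint block above 0.094 m), for 0.2 s.
At the end, for the whole second after the job is handed in: The gap between block and fixed jaw is 86 mm or less round the 80 mm pot base; the base lies flat and at rest in it, its centre 34 to 46 mm from the fixed jaw and at most 46 mm from the fence's face (value of joint block above 0.094 m and x of pot_base in the frame of gauge above -0.046 m and y of pot_base in the frame of gauge between 0.034 and 0.046 m and angle between pot_base's own z axis and vertical below 0.1 rad and linear speed of pot_base below 0.01 m/s); the robot touches nothing.
It fails at once if the pot base is lifted off the table (height (world z) of pot_base above 0.008 m).
It fails at once if the pot base is tipped (angle between pot_base's own z axis and vertical above 0.35 rad).
It fails at once if the loupe, vial, eraser or sherd is moved by more than 15 mm or the vial is tipped (distance of any of loupe, vial, eraser, sherd from where it was at the start of the episode above 0.015 m or angle between vial's own z axis and vertical above 0.4 rad).
It also fails if it takes over 48 s, if anything falls off the work surface, if the arm or the gripper's body presses on something with over 40 N, if the wrist force passes 120 N, or if a joint passes its speed limit or range.

## Working session

There is one attempt and no reset: what is moved stays moved. The work goes in short steps, Python scripts to look and compute and a tool call to move; the robot and the scene stay as the last step left them, time stands still between calls to the robot, and variables do not carry over. Pictures are saved under pics/ and viewed, and the job is handed in when it is done.

Besides the shell and the picture viewer there is one more tool, called after "Request:" as name(argument=value, ...) on one line, values as JSON. step_arm: Moves the arm, as the interface text tells. Its arguments: {"type":"object","properties":{"plan":{"type":"array","items":{"type":"number"}},"gripper":{"type":"number"}},"required":["plan"]}

```bash
mkdir -p pics
cat > h.py <<'E'
import numpy as np,cv2
from rig import manip,snapshot,camera_info,spotter
def save(n,f):
    im=snapshot(n); cv2.imwrite(f'pics/{f}.png',im[:,:,::-1]); return im
def ray(cam,px):
    c=camera_info(cam);K=np.array(c['mtx']);R=cv2.Rodrigues(np.array(c['rvec'],float))[0];t=np.array(c['tvec']).ravel()
    p=cv2.undistortPoints(np.array([[px]],float),K,np.array([c['k1'],0,0,0],float))[0,0]
    d=R.T@np.array([p[0],p[1],1]);o=-R.T@t
    return o,d
def at(cam,px,z):
    o,d=ray(cam,px); return o+d*(z-o[2])/d[2]
def proj(cam,P):
    c=camera_info(cam);return cv2.projectPoints(np.array(P,float).reshape(-1,1,3),np.array(c['rvec'],float),np.array(c['tvec'],float),np.array(c['mtx']),np.array([c['k1'],0,0,0],float))[0][:,0]
E
python3 - <<'E'
from h import *
o=manip.get_obs();print(o['clock'],o['ee_pos'],o['ee_rot'],o['grip_width'])
save('top','t0');save('side','s0')
for th,z in [('pot_base',.024),('gauge',.036),('block_face',.046),('loupe',.02),('vial',.05),('eraser',.012),('sherd',.012)]:
    for r in spotter.search_frame('top',th)[:2]:
        px=np.array(r['xy'])*[640,400];print(th,round(r['score'],2),px.round(),at('top',px,z).round(3))
E
```

```text
0.0 [0.19421951 0.61949225 0.21748129] [-0.47522779 -3.10510349  0.00395158] 0.09302785837874093
gauge 0.75 [346. 142.] [ 0.588 -0.279  0.036]
block_face 0.84 [321. 139.] [ 0.59  -0.228  0.046]
loupe 0.57 [403. 250.] [ 0.379 -0.392  0.02 ]
vial 0.5 [424. 221.] [ 0.431 -0.428  0.05 ]
eraser 0.67 [271. 170.] [ 0.536 -0.13   0.012]
eraser 0.49 [346. 142.] [ 0.596 -0.279  0.012]
sherd 0.62 [422. 287.] [ 0.307 -0.43   0.012]
sherd 0.49 [348. 146.] [ 0.587 -0.284  0.012]
```

View pics/t0.png

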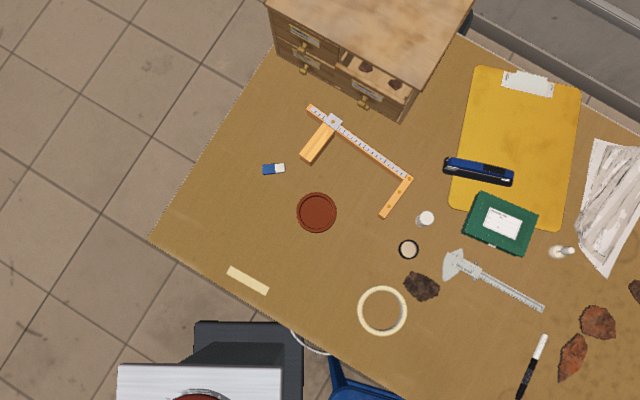

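View pics/s0.png

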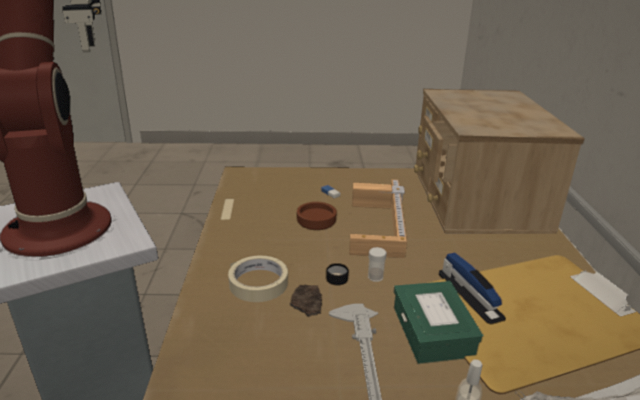

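Top view: the pot is at (316,212), the fence runs from (308,106) to (412,178), the fixed jaw ends at (383,217) and the block is at (320,138). The side view agrees. I'll zoom in and fit the gauge next.

Run:
```python
from h import *
im=cv2.imread('pics/t0.png')
cv2.imwrite('pics/t0z.png',cv2.resize(im[95:245,250:450],None,fx=4,fy=4,interpolation=cv2.INTER_CUBIC))
im=cv2.imread('pics/s0.png')
cv2.imwrite('pics/s0z.png',cv2.resize(im[165:285,280:440],None,fx=5,fy=5,interpolation=cv2.INTER_CUBIC))
for r in spotter.trace('top','gauge')[:1]:
    m=r['pixels'];print(m.sum(),np.argwhere(m).min(0),np.argwhere(m).max(0))
for r in spotter.trace('top','pot_base')[:2]: print(r['score'],r['pixels'].sum(),r['xy'])
for c in ['top','side']:
    o,d=ray(c,(320,200));print(c,o,d)
print(at('top',(316.5,212),.02))
```

```text
2573 [105 300] [218 413]
0.8 1291 [0.4947, 0.53]
top [ 0.32988628 -0.23264043  0.96932004] [ 0.15022917  0.0041606  -0.98865542]
side [-0.00658673 -0.96346468  0.50078577] [ 0.47138048  0.75171499 -0.46128892]
[ 0.45018181 -0.22212115  0.02      ]
```

View pics/t0z.png

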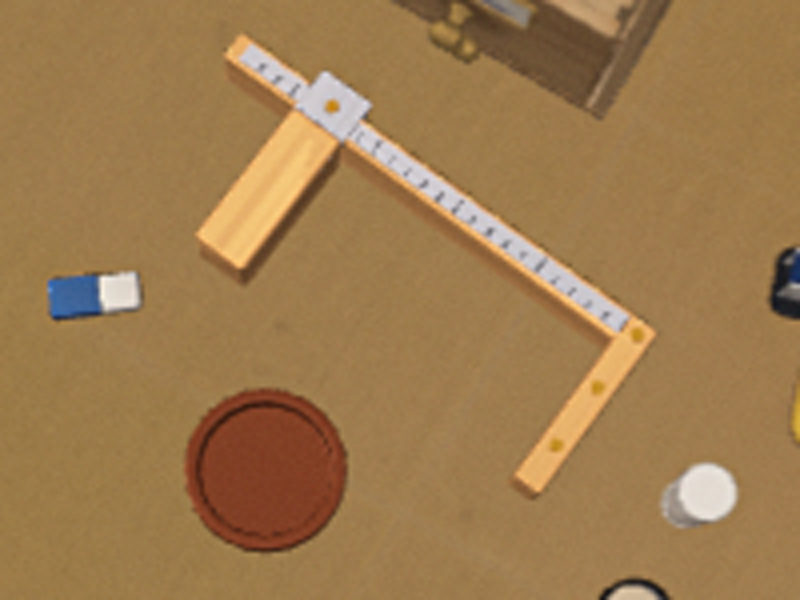

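View pics/s0z.png

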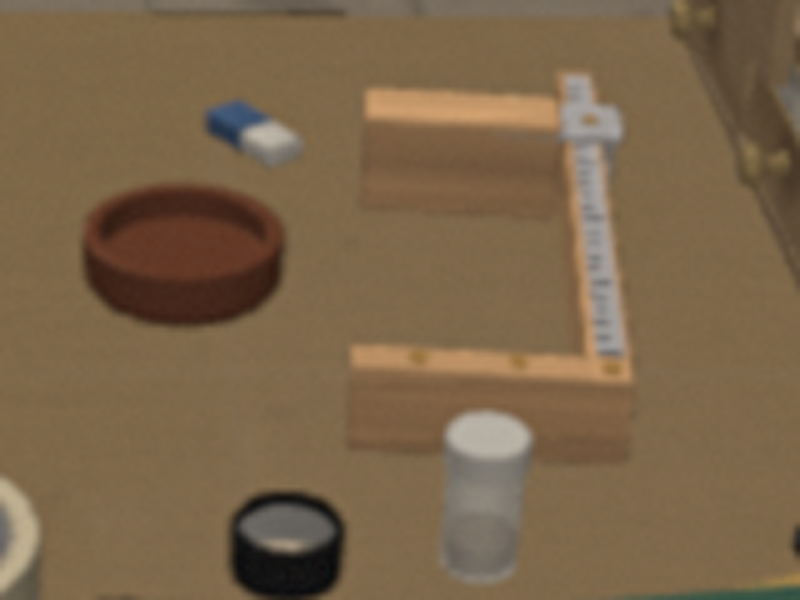

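```bash
cat > fit.py <<'E'
from h import *
from scipy.optimize import least_squares
T=lambda p:[(p[0]+.5)/4-.5+250,(p[1]+.5)/4-.5+95]
S=lambda p:[(p[0]+.5)/5-.5+280,(p[1]+.5)/5-.5+165]
A=[((654,333),16,-16),((537,494),-84,-16),((515,478),-84,0),((243,35),16,240),((227,55),0,240),((610,340),0,0)]
w=np.array([at('top',T(a[0]),.036)[:2] for a in A]);l=np.array([a[1:] for a in A])/1000
def R(t):return np.array([[np.cos(t),-np.sin(t)],[np.sin(t),np.cos(t)]])
f=lambda p:((l@R(p[2]).T+p[:2])-w).ravel()
s=least_squares(f,[.6,-.4,-.6]);print(s.x,(s.fun.reshape(-1,2)*1000).round(1))
g=s.x
loc=lambda P:R(g[2]).T@(np.array(P)[:2]-g[:2])
print('block',[loc(at('top',T(p),.046)).round(4) for p in [(197,237),(240,268),(340,150)]])
print('pot',at('top',[316.1,212.3],.024),loc(at('top',[316.1,212.3],.024)).round(4))
# side: cross check: block top corners & jaw tip & pot top
for n,p,z in [('jaw in tip',(352,345),.036),('fence far',(560,72),.036),('outer corner',(632,380),.036),('blk',(364,122),.046),('blkrear',(368,88),.046),('pot',(184,237),.024)]:
    P=at('side',S(p),z);print(n,P.round(4),loc(P).round(4))
for n,p,z in [('vial',(424.5,217),.052),('loupe',(408.5,249),.02),('eraser',(273.5,168.5),.012)]:
    P=at('top',p,z);print(n,P.round(3),loc(P).round(3))
E
python3 fit.py
```

```text
[ 0.51409493 -0.39005199 -0.63402713] [[-0.7 -2. ]
 [-1.2 -0.6]
 [ 0.7  1.7]
 [ 1.9  0.3]
 [-0.4  2. ]
 [-0.3 -1.3]]
block [array([-0.0834,  0.1917]), array([-0.083 ,  0.1656]), array([-0.0062,  0.1625])]
pot [ 0.44907193 -0.22139212  0.024     ] [-0.1523  0.0974]
jaw in tip [ 0.4474 -0.3426  0.036 ] [-0.0818 -0.0013]
fence far [ 0.6582 -0.1974  0.036 ] [0.0019 0.2406]
outer corner [ 0.5196 -0.4108  0.036 ] [ 0.0167 -0.0134]
blk [ 0.5418 -0.213   0.046 ] [-0.0825  0.1591]
blkrear [ 0.5619 -0.187   0.046 ] [-0.0818  0.1919]
pot [ 0.4478 -0.2266  0.024 ] [-0.1502  0.0924]
vial [ 0.439 -0.428  0.052] [-0.038 -0.075]
loupe [ 0.38  -0.402  0.02 ] [-0.101 -0.089]
eraser [ 0.538 -0.134  0.012] [-0.132  0.22 ]
```

```bash
cat > go.py <<'E'
from h import *
from scipy.spatial.transform import Rotation as Ro
G=np.array([.5141,-.3901]);TH=-.634
def RR(t):return np.array([[np.cos(t),-np.sin(t)],[np.sin(t),np.cos(t)]])
loc=lambda P:RR(TH).T@(np.array(P)[:2]-G)
wor=lambda l:RR(TH)@np.array(l)+G
def state():
    o=manip.get_obs();M=Ro.from_rotvec(o['ee_rot']).as_matrix()
    print('t',round(o['clock'],2),'pos',np.round(o['ee_pos'],4),'loc',loc(o['ee_pos']).round(4),'F',np.round(o['contact_force'],1),'w',round(o['grip_width'],4),'q',np.round(o['joints'],2))
    return o,M
E
python3 - <<'E'
from go import *
o,M=state();print(M.round(3))
print('gx',RR(TH)[:,0],'gy',RR(TH)[:,1]);print(wor([-.215,.095]))
# yaw of tool y relative
ty=np.arctan2(M[1,1],M[0,1]);gy=np.arctan2(*RR(TH)[::-1,1])
d=(gy-ty+np.pi/2)%np.pi-np.pi/2
print('world yaw needed',np.degrees([ty,gy,d]), 'tool z turn',-np.degrees(d))
c=camera_info
E
```

```text
t 0.55 pos [0.1945 0.6202 0.2186] loc [-0.856   0.6246] F [-0.2 -0.4 -0.4] w 0.0926 q [-1.29  0.61 -0.01  1.42  0.01  1.1  -0.04]
[[-0.954  0.299 -0.   ]
 [ 0.299  0.954 -0.   ]
 [ 0.    -0.    -1.   ]]
gx [ 0.80566447 -0.59237215] gy [0.59237215 0.80566447]
[ 0.39715749 -0.18620186]
world yaw needed [ 72.59160139  53.67447579 -18.9171256 ] tool z turn 18.917125599313316
```

Run:
```python
from go import *
o,M=state()
# rows: arc az 72.6 -> -25, r .65->.5, then target
N=20
p=np.array(o['ee_pos'])
tgt=np.array([.397,-.186]);az1=np.arctan2(tgt[1],tgt[0])
for k in range(1,N+1):
    f=k/N;r=.65-.15*min(1,f*1.5);
    if f>.7: r=.5-(.5-.4386)*(f-.7)/.3
    a=np.radians(72.6)*(1-f)+az1*f
    q=np.array([r*np.cos(a),r*np.sin(a),.2186-.1186*max(0,(f-.5)*2)])
    s=M.T@(q-p)*100
    t=9.5 if k<=2 else 0
    print(k,s.round(2),t)
    M=M@Ro.from_rotvec([0,0,np.radians(t)]).as_matrix();p=q
```

```text
t 0.55 pos [0.1945 0.6202 0.2186] loc [-0.856   0.6246] F [-0.2 -0.4 -0.4] w 0.0926 q [-1.29  0.61 -0.01  1.42  0.01  1.1  -0.04]
1 [-5.43 -1.35  0.  ] 9.5
2 [-5.44 -0.92  0.  ] 9.5
3 [-5.4  -0.49  0.  ] 0
4 [-5.24 -0.95  0.  ] 0
5 [-5.04 -1.39  0.  ] 0
6 [-4.81 -1.8   0.  ] 0
7 [-4.55 -2.18  0.  ] 0
8 [-4.25 -2.53  0.  ] 0
9 [-3.93 -2.85  0.  ] 0
10 [-3.59 -3.13  0.  ] 0
11 [-3.23 -3.37  1.19] 0
12 [-2.86 -3.58  1.19] 0
13 [-2.47 -3.74  1.19] 0
14 [-2.65 -3.38  1.19] 0
15 [-1.8  -3.95  1.19] 0
16 [-1.41 -4.01  1.19] 0
17 [-1.02 -4.04  1.19] 0
18 [-0.64 -4.04  1.19] 0
19 [-0.27 -3.99  1.19] 0
20 [ 0.09 -3.92  1.19] 0
```

Request:
step_arm(plan=[-5.4,-1.3,0,0,0,9.5,-5.4,-0.9,0,0,0,9.4,-5.4,-0.5,0,0,0,0,-5.2,-1.0,0,0,0,0,-5.0,-1.4,0,0,0,0], gripper=0.57)

```text
clock: 1.18
ee_pos: [0.3961, 0.4422, 0.2188]
ee_rot: [0.979, 2.985, 0.001]
contact_force: [1.1, -0.4, -0.2]
grip_width: 0.0474
```

Request:
step_arm(plan=[-4.8,-1.8,0,0,0,0,-4.6,-2.2,0,0,0,0,-4.3,-2.5,0,0,0,0,-3.9,-2.8,0,0,0,0,-3.6,-3.1,0,0,0,0])

```text
clock: 1.8
ee_pos: [0.4929, 0.2164, 0.2189]
ee_rot: [0.979, 2.984, 0.001]
contact_force: [-0.1, 0.2, -0.0]
grip_width: 0.04
```

Run:
```python
from go import *
o,M=state();print(M.round(3))
```

```text
t 1.8 pos [0.4929 0.2164 0.2189] loc [-0.3764  0.4761] F [-0.1  0.2 -0. ] w 0.04 q [-0.53  0.44  0.11  1.75 -0.05  0.95  0.54]
[[-0.806  0.592  0.001]
 [ 0.592  0.806  0.   ]
 [-0.001  0.001 -1.   ]]
```

Request:
step_arm(plan=[-2.0,-4.8,0.5,0,0,0,-2.0,-4.8,1,0,0,0,-2.0,-4.8,1,0,0,0,-2.0,-4.8,1,0,0,0,-2.0,-4.8,1,0,0,0])

```text
clock: 2.42
ee_pos: [0.4305, -0.0361, 0.1738]
ee_rot: [0.978, 2.984, 0.001]
contact_force: [-0.2, -0.0, -1.3]
grip_width: 0.0399
```

Request:
step_arm(plan=[-2.0,-4.6,1,0,0,0,-2.0,-4.7,1,0,0,0,-2.1,-4.8,1,0,0,0,0,0,0,0,0,0,0,0,0,0,0,0])

```text
clock: 3.05
ee_pos: [0.3966, -0.1838, 0.1438]
ee_rot: [0.978, 2.985, 0.001]
contact_force: [0.6, -0.5, 0.0]
grip_width: 0.0398
```

Run:
```python
from go import *
o,M=state();print(M.round(3))
save('wrist','w1');save('top','t1');
for r in spotter.search_frame('top','pot_base')[:1]:
    px=np.array(r['xy'])*[640,400];print(px,loc(at('top',px,.024)))
for r in spotter.search_frame('wrist','pot_base')[:1]:
    px=np.array(r['xy'])*[640,400];print(px,loc(at('wrist',px,.024)))
```

```text
t 3.05 pos [ 0.3966 -0.1838  0.1438] loc [-0.2168  0.0966] F [ 0.6 -0.5  0. ] w 0.0398 q [ 0.28  0.41  0.15  2.11 -0.1   0.64  1.43]
[[-0.806  0.592  0.   ]
 [ 0.592  0.806  0.001]
 [ 0.     0.001 -1.   ]]
[321.792 140.12 ] [-0.02944328  0.1765189 ]
[321.984 251.4  ] [-0.15758424  0.09810876]
```

View pics/w1.png

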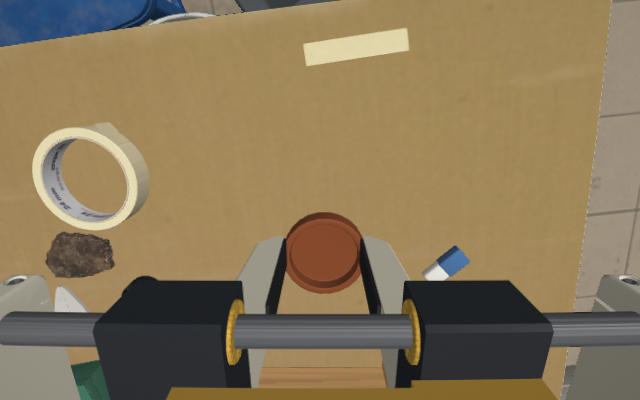

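View pics/t1.png

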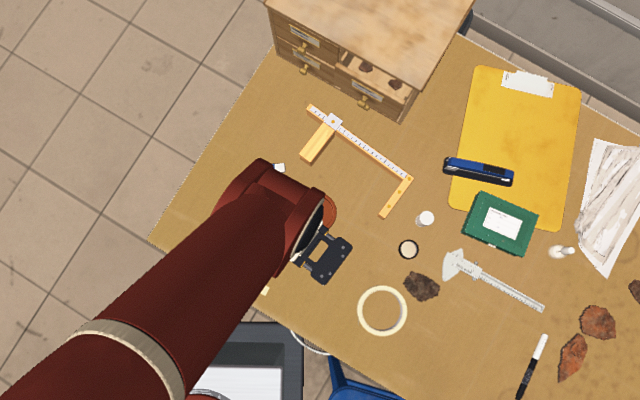

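The wrist view shows the pot at (324,252), centred between the fingers, so I'll descend behind it.

Request:
step_arm(plan=[0,0,3,0,0,0,0,0,3,0,0,0,0,0,3,0,0,0,0,0,2.5,0,0,0,0,0,1.4,0,0,0])

```text
clock: 3.88
ee_pos: [0.3966, -0.183, 0.0137]
ee_rot: [-0.975, -2.985, -0.001]
contact_force: [-0.6, 0.1, 0.5]
grip_width: 0.0402
```

Request:
step_arm(plan=[0,0,0.4,0,0,0,-0.5,0,0,0,0,0,-0.5,0,0,0,0,0,-0.5,0,0,0,0,0,-0.5,0,0,0,0,0])

```text
clock: 4.5
ee_pos: [0.413, -0.1966, 0.011]
ee_rot: [0.979, 2.984, -0.0]
contact_force: [0.2, -0.0, -0.0]
grip_width: 0.0402
```

Run:
```python
from go import *
o,M=state()
save('side','s2')
for r in spotter.search_frame('side','pot_base')[:1]:
    px=np.array(r['xy'])*[640,400];print(px,loc(at('side',px,.012)))
```

```text
t 4.5 pos [ 0.413  -0.1966  0.011 ] loc [-0.1961  0.096 ] F [ 0.2 -0.  -0. ] w 0.0402 q [ 0.35  0.68  0.07  2.16 -0.16  0.31  1.49]
[316.608 213.92 ] [-0.1508971   0.10630253]
```

View pics/s2.png

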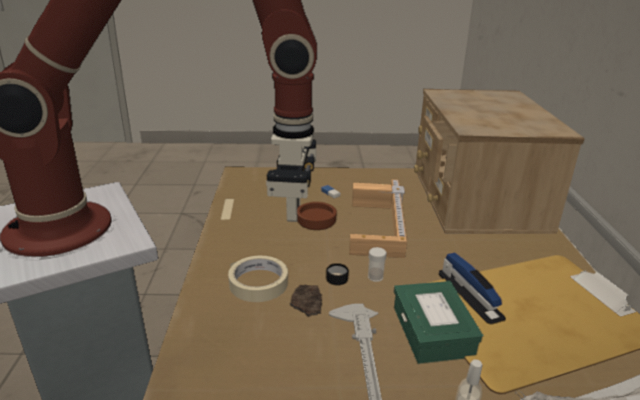

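Request:
step_arm(plan=[-0.7,0,0,0,0,0,-0.9,0,0,0,0,0,-0.9,0,0,0,0,0,-0.9,0,0,0,0,0,-0.9,0,0,0,0,0])

```text
clock: 5.22
ee_pos: [0.4477, -0.2223, 0.0106]
ee_rot: [0.979, 2.985, -0.0]
contact_force: [-0.5, -0.5, -0.6]
grip_width: 0.0404
```

Request:
step_arm(plan=[-0.9,0,0,0,0,0,-0.9,0,0,0,0,0,-0.9,0,0,0,0,0,-0.9,0,0,0,0,0,-0.9,0,0,0,0,0])

```text
clock: 5.85
ee_pos: [0.4838, -0.2486, 0.0106]
ee_rot: [-0.979, -2.985, 0.0]
contact_force: [0.2, 0.9, -0.7]
grip_width: 0.04
```

Run:
```python
from go import *
o,M=state()
im=save('side','s3');cv2.imwrite('pics/s3z.png',cv2.resize(im[150:290,260:440,::-1],None,fx=4,fy=4,interpolation=cv2.INTER_CUBIC))
```

```text
t 5.85 pos [ 0.4838 -0.2486  0.0106] loc [-0.1082  0.096 ] F [ 0.2  0.9 -0.7] w 0.04 q [ 0.37  0.75  0.09  1.92 -0.14  0.48  1.5 ]
```

View pics/s3z.png

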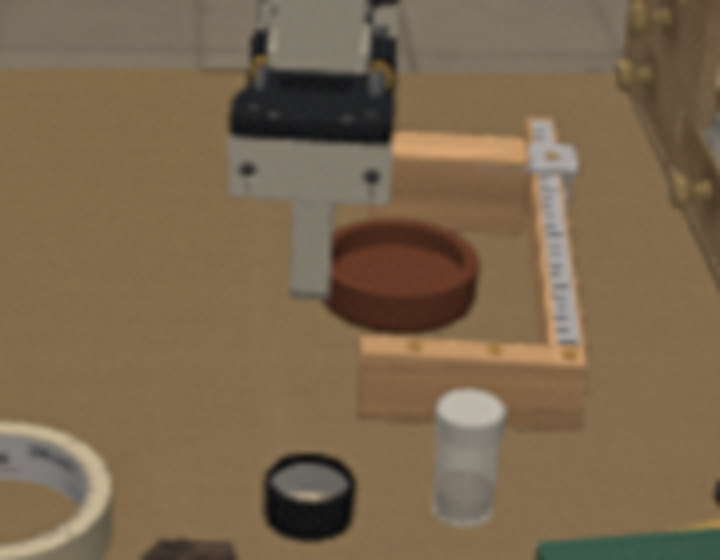

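The pot is between the jaws and still about 25 mm short of the fence. I'll continue slowly.

Request:
step_arm(plan=[-0.6,0,0,0,0,0,-0.5,0,0,0,0,0,-0.4,0,0,0,0,0,-0.3,0,0,0,0,0,-0.3,0,0,0,0,0])

```text
clock: 6.52
ee_pos: [0.5001, -0.2606, 0.0106]
ee_rot: [-0.978, -2.984, -0.0]
contact_force: [-2.5, 0.1, 1.6]
grip_width: 0.04
```

Request:
step_arm(plan=[-0.1,0,0,0,0,0,-0.1,0,0,0,0,0,-0.1,0,0,0,0,0,-0.1,0,0,0,0,0,0,0,0,0,0,0])

```text
clock: 7.15
ee_pos: [0.5038, -0.2633, 0.0107]
ee_rot: [0.979, 2.985, -0.0]
contact_force: [-1.9, 1.1, 0.9]
grip_width: 0.0401
```

Request:
step_arm(plan=[-0.1,0,0,0,0,0,-0.1,0,0,0,0,0,-0.1,0,0,0,0,0,0,0,0,0,0,0,0,0,0,0,0,0])

```text
clock: 7.78
ee_pos: [0.5061, -0.2651, 0.0107]
ee_rot: [0.979, 2.985, -0.0]
contact_force: [-1.3, 0.5, 0.4]
grip_width: 0.0401
```

Run:
```python
from go import *
o,M=state()
im=save('side','s4');cv2.imwrite('pics/s4z.png',cv2.resize(im[150:290,260:440,::-1],None,fx=4,fy=4,interpolation=cv2.INTER_CUBIC))
```

```text
t 7.78 pos [ 0.5061 -0.2651  0.0107] loc [-0.0805  0.096 ] F [-1.3  0.5  0.4] w 0.0401 q [ 0.38  0.77  0.1   1.85 -0.13  0.53  1.51]
```

View pics/s4z.png

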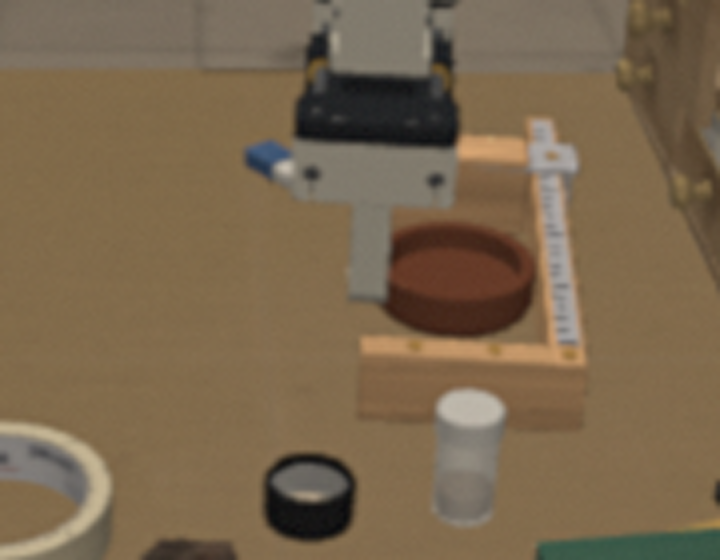

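The pot's edge at (535,275) is close to the fence, but there is no contact force yet. I'll keep going in 1 mm rows.

Request:
step_arm(plan=[-0.1,0,0,0,0,0,-0.1,0,0,0,0,0,-0.1,0,0,0,0,0,0,0,0,0,0,0,0,0,0,0,0,0])

```text
clock: 8.45
ee_pos: [0.5065, -0.2654, 0.0105]
ee_rot: [-0.977, -2.981, -0.002]
contact_force: [-4.2, 3.0, 4.4]
grip_width: 0.0401
```

Contact reached: the tool stalls at about 5 N and the force is rising. I'll back off and raise the fingers, then check the cabinet clearance for the block's rear side.

Request:
step_arm(plan=[0.8,0,0,0,0,0,1.5,0,0,0,0,0,0,0,-3,0,0,0,0,0,-4,0,0,0,0,0,-3,0,0,0], gripper=1)

```text
clock: 9.07
ee_pos: [0.4915, -0.2542, 0.1126]
ee_rot: [0.977, 2.98, -0.002]
contact_force: [0.7, -1.2, -0.5]
grip_width: 0.0007
```

Run:
```python
from go import *
o,M=state()
for p in [(437,228),(420,176),(430,205)]: print(p,loc(at('side',p,0)).round(3))
im=save('side','s5');cv2.imwrite('pics/s5z.png',cv2.resize(im[150:290,260:460,::-1],None,fx=4,fy=4,interpolation=cv2.INTER_CUBIC))
for r in spotter.search_frame('side','pot_base')[:1]:
    px=np.array(r['xy'])*[640,400];print(px,loc(at('side',px,.018)))
```

```text
t 9.07 pos [ 0.4915 -0.2542  0.1126] loc [-0.0987  0.0961] F [ 0.7 -1.2 -0.5] w 0.0007 q [ 0.35  0.6   0.13  1.84 -0.11  0.71  1.48]
(437, 228) [0.089 0.1  ]
(420, 176) [0.078 0.345]
(430, 205) [0.086 0.197]
[371.52 217.72] [-0.04181948  0.09342295]
```

View pics/s5z.png

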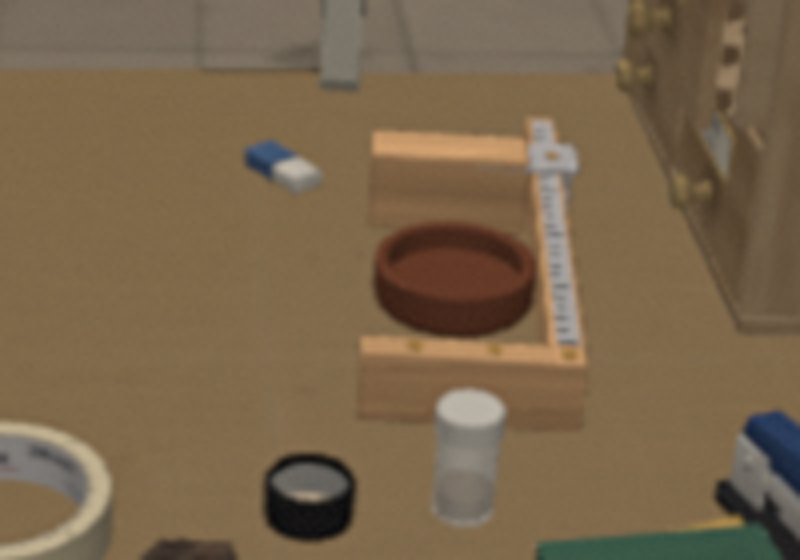

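The pot sits at the fence, its edge meeting the fence in the view, and the cabinet front is about 80 mm behind the fence. Next I'll go behind the block.

Request:
step_arm(plan=[-1.4,3.6,0,0,0,0,-1.4,3.6,0,0,0,0,-1.4,3.6,0,0,0,0,-1.2,3.4,0,0,0,0,0,0,2,0,0,0])

```text
clock: 9.8
ee_pos: [0.622, -0.1671, 0.0905]
ee_rot: [0.968, 2.982, 0.004]
contact_force: [0.3, -1.0, 0.6]
grip_width: 0.0004
```

Run:
```python
from go import *
o,M=state()
save('wrist','w6')
im=save('top','t6');cv2.imwrite('pics/t6z.png',cv2.resize(im[80:240,250:450,::-1],None,fx=3,fy=3,interpolation=cv2.INTER_CUBIC))
```

```text
t 9.8 pos [ 0.622  -0.1671  0.0905] loc [-0.0451  0.2436] F [ 0.3 -1.   0.6] w 0.0004 q [ 0.15  0.74  0.14  1.59 -0.13  0.82  1.28]
```

View pics/w6.png

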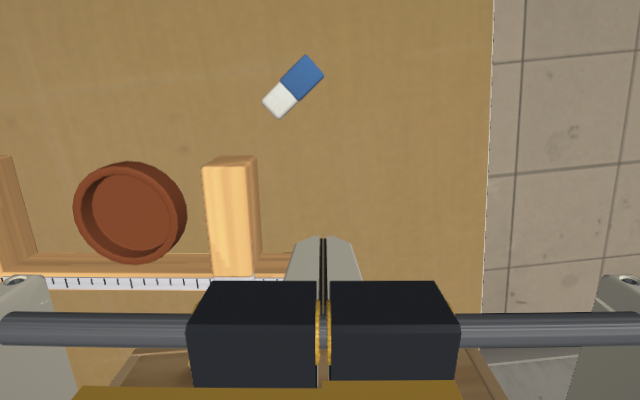

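View pics/t6z.png

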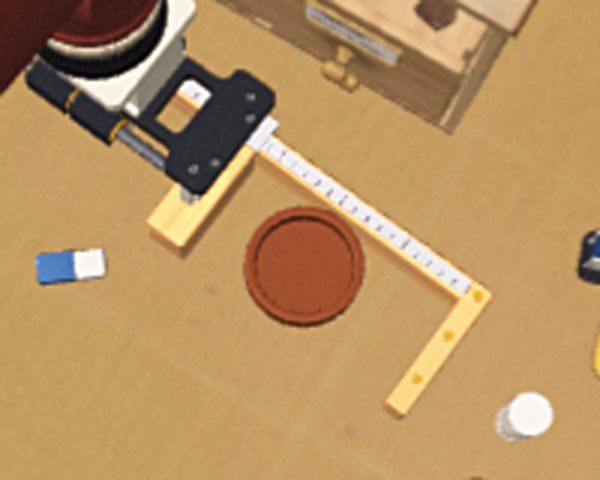

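The fingers clear the block's rear edge (column 260 in the wrist view) and the pot is at the fence. I'll descend, then push.

Request:
step_arm(plan=[0,0,3,0,0,0,0,0,3,0,0,0,0,0,1.7,0,0,0,0,-0.5,0,0,0,0,0,-1,0,0,0,0])

```text
clock: 10.52
ee_pos: [0.6092, -0.1833, 0.0147]
ee_rot: [0.977, 2.983, -0.0]
contact_force: [0.9, 0.3, 0.5]
grip_width: 0.0004
```

Request:
step_arm(plan=[0,-0.7,0,0,0,0,0,-0.7,0,0,0,0,0,-0.7,0,0,0,0,0,-0.7,0,0,0,0,0,-0.7,0,0,0,0])

```text
clock: 11.15
ee_pos: [0.5883, -0.2111, 0.014]
ee_rot: [0.977, 2.984, 0.0]
contact_force: [2.4, 1.6, 2.1]
grip_width: 0.0004
```

Run:
```python
from go import *
o,M=state()
im=save('side','s7');cv2.imwrite('pics/s7z.png',cv2.resize(im[150:290,260:460,::-1],None,fx=4,fy=4,interpolation=cv2.INTER_CUBIC))
```

```text
t 11.15 pos [ 0.5883 -0.2111  0.014 ] loc [-0.0463  0.1882] F [2.4 1.6 2.1] w 0.0004 q [ 0.24  0.82  0.11  1.69 -0.14  0.64  1.37]
```

View pics/s7z.png

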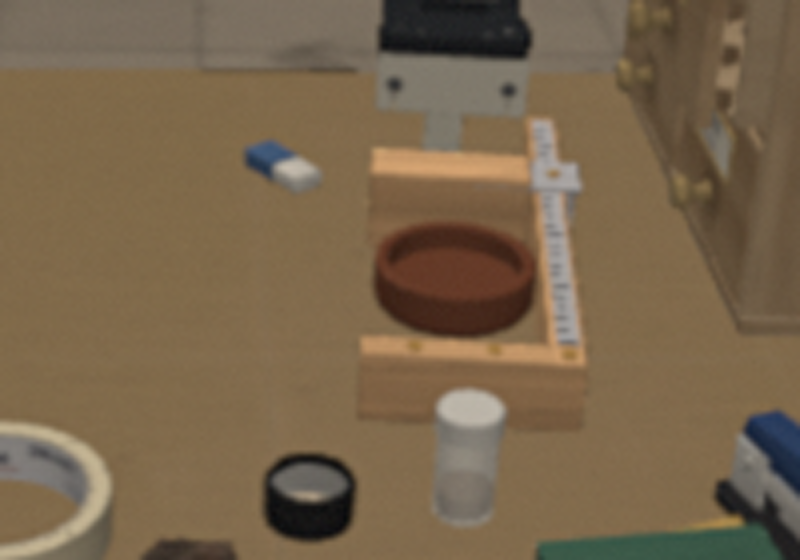

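The block is sliding at about 2 to 3 N. From y=0.188 the contact end should be near 0.128, so 5.5 cm first and then slower.

Request:
step_arm(plan=[0,-0.7,0,0,0,0,0,-0.7,0,0,0,0,0,-0.7,0,0,0,0,0,-0.6,0,0,0,0,0,-0.6,0,0,0,0])

```text
clock: 11.82
ee_pos: [0.5685, -0.2379, 0.0138]
ee_rot: [0.978, 2.984, -0.0]
contact_force: [4.0, 1.0, 1.2]
grip_width: 0.0002
```

Request:
step_arm(plan=[0,-0.5,0,0,0,0,0,-0.5,0,0,0,0,0,-0.4,0,0,0,0,0,-0.4,0,0,0,0,0,-0.3,0,0,0,0])

```text
clock: 12.45
ee_pos: [0.5556, -0.2546, 0.0136]
ee_rot: [-0.979, -2.985, 0.0]
contact_force: [3.6, 1.9, 0.8]
grip_width: 0.0003
```

Run:
```python
from go import *
o,M=state()
im=save('side','s8');cv2.imwrite('pics/s8z.png',cv2.resize(im[150:290,260:460,::-1],None,fx=4,fy=4,interpolation=cv2.INTER_CUBIC))
```

```text
t 12.45 pos [ 0.5556 -0.2546  0.0136] loc [-0.0469  0.1338] F [3.6 1.9 0.8] w 0.0003 q [ 0.33  0.81  0.1   1.73 -0.12  0.61  1.44]
```

View pics/s8z.png

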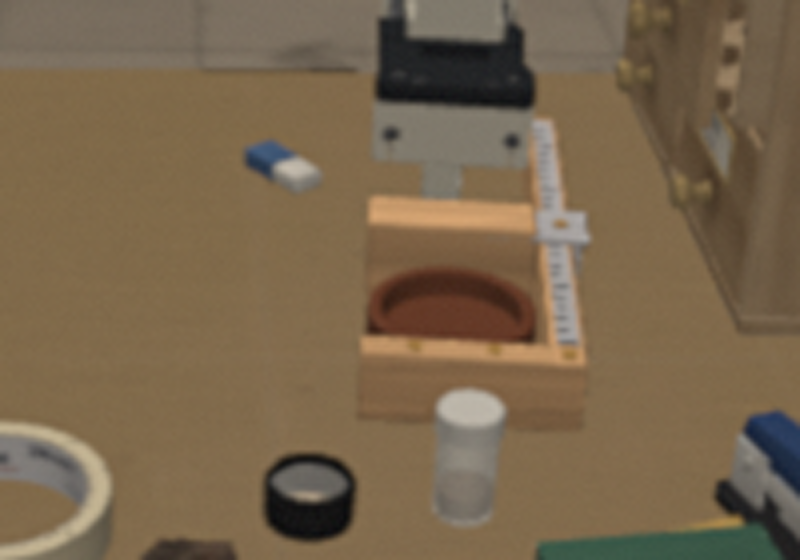

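Request:
step_arm(plan=[0,-0.2,0,0,0,0,0,-0.2,0,0,0,0,0,-0.1,0,0,0,0,0,-0.1,0,0,0,0,0,0,0,0,0,0])

```text
clock: 13.12
ee_pos: [0.552, -0.2594, 0.0136]
ee_rot: [-0.979, -2.985, 0.0]
contact_force: [3.2, 1.4, 0.4]
grip_width: 0.0006
```

Request:
step_arm(plan=[0,-0.1,0,0,0,0,0,-0.1,0,0,0,0,0,-0.1,0,0,0,0,0,0,0,0,0,0,0,0,0,0,0,0])

```text
clock: 13.75
ee_pos: [0.5502, -0.2619, 0.0136]
ee_rot: [-0.979, -2.985, 0.001]
contact_force: [3.2, 0.6, 1.6]
grip_width: 0.0008
```

Request:
step_arm(plan=[0,-0.1,0,0,0,0,0,-0.1,0,0,0,0,0,-0.1,0,0,0,0,0,0,0,0,0,0,0,0,0,0,0,0])

```text
clock: 14.38
ee_pos: [0.5499, -0.2623, 0.0137]
ee_rot: [0.976, 2.985, 0.004]
contact_force: [4.8, 4.5, -0.2]
grip_width: 0.0002
```

Request:
step_arm(plan=[0,-0.1,0,0,0,0,0,-0.1,0,0,0,0,0,-0.1,0,0,0,0,0,0,0,0,0,0,0,0,0,0,0,0])

```text
clock: 15.0
ee_pos: [0.5499, -0.2622, 0.0137]
ee_rot: [0.973, 2.985, 0.009]
contact_force: [6.7, 5.9, 0.4]
grip_width: 0.0007
```

Run:
```python
from go import *
o,M=state()
im=save('top','t9');cv2.imwrite('pics/t9z.png',cv2.resize(im[95:245,250:450,::-1],None,fx=4,fy=4,interpolation=cv2.INTER_CUBIC))
```

```text
t 15.0 pos [ 0.5499 -0.2622  0.0137] loc [-0.0469  0.1242] F [6.7 5.9 0.4] w 0.0007 q [ 0.36  0.8   0.09  1.73 -0.12  0.61  1.46]
```

View pics/t9z.png

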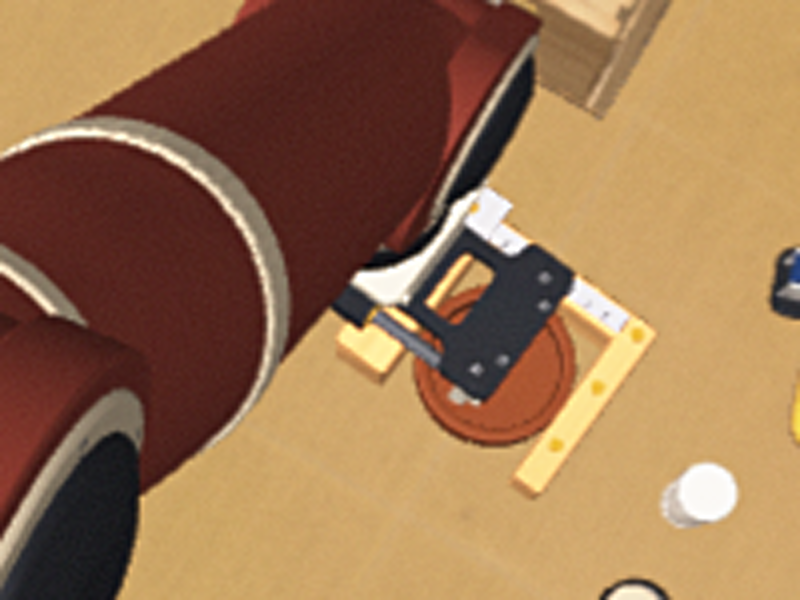

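It has stalled at 9 N, so the base is shut against the fixed jaw. I'll retreat and check.

Request:
step_arm(plan=[0,1.0,0,0,0,0,0,2,0,0,0,0,0,0,-4,0,0,0,0,0,-5,0,0,0,0,5,-3,0,0,0])

```text
clock: 15.68
ee_pos: [0.5918, -0.2079, 0.136]
ee_rot: [0.994, 2.98, -0.01]
contact_force: [1.6, 0.5, -0.5]
grip_width: 0.0008
```

Request:
step_arm(plan=[2,5,0,0,0,0,3,5,0,0,0,0,4,5,0,0,0,0,4,4,0,0,0,0,3,3,0,0,0,0])

```text
clock: 16.3
ee_pos: [0.5939, 0.0719, 0.133]
ee_rot: [-0.974, -2.984, 0.002]
contact_force: [0.7, -0.4, -0.3]
grip_width: 0.0006
```

Request:
step_arm(plan=[3,5,0,0,0,0,3,5,0,0,0,0,3,5,0,0,0,0,0,3,0,0,0,0,0,0,0,0,0,0])

```text
clock: 16.92
ee_pos: [0.6286, 0.2697, 0.1324]
ee_rot: [-0.972, -2.986, 0.002]
contact_force: [-0.1, -0.3, 0.5]
grip_width: 0.0002
```

Run:
```python
from go import *
o,M=state()
im=save('top','t10');cv2.imwrite('pics/t10z.png',cv2.resize(im[95:245,250:450,::-1],None,fx=4,fy=4,interpolation=cv2.INTER_CUBIC))
im=save('side','s10');cv2.imwrite('pics/s10z.png',cv2.resize(im[150:290,260:460,::-1],None,fx=4,fy=4,interpolation=cv2.INTER_CUBIC))
for c in ['top','side']:
  for r in spotter.trace(c,'pot_base')[:1]:
    px=np.array(r['xy'])*[640,400];print(c,r['score'],r['pixels'].sum(),px,loc(at(c,px,.02)))
```

```text
t 16.93 pos [0.6286 0.2697 0.1324] loc [-0.2986  0.5994] F [-0.1 -0.3  0.5] w 0.0002 q [-0.53  0.76  0.17  1.41 -0.14  0.99  0.62]
top 0.74 1329 [374.4 184.8] [-0.03832383  0.0388149 ]
side 0.56 600 [370.88 226.92] [-0.04338182  0.05416001]
```

View pics/t10z.png

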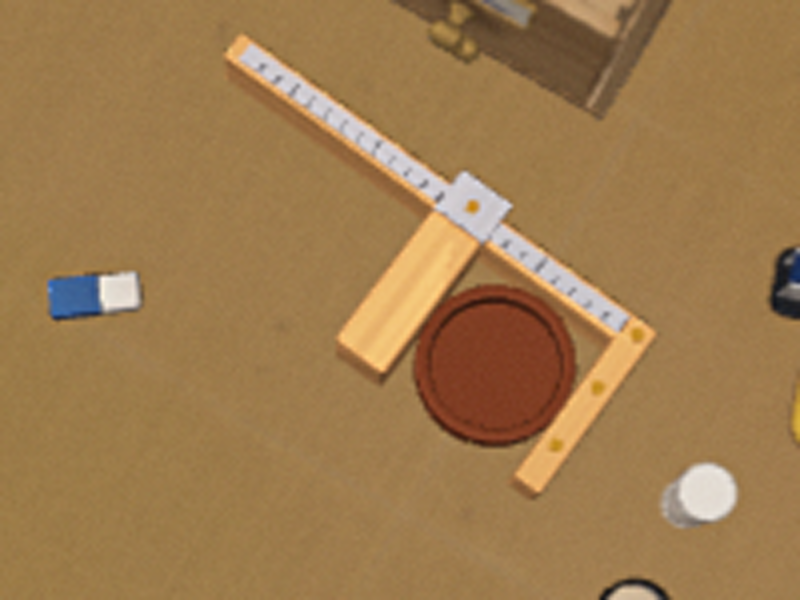

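View pics/s10z.png

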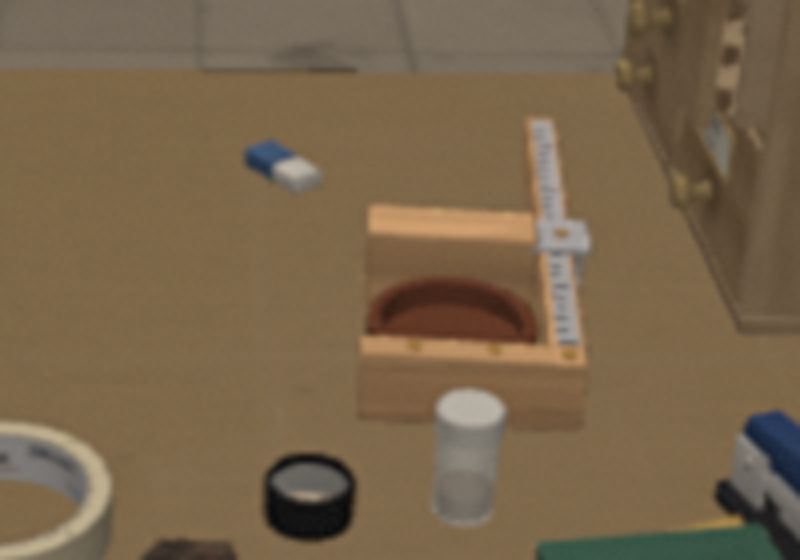

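Run:
```python
from go import *
T=lambda p:[(p[0]+.5)/4-.5+250,(p[1]+.5)/4-.5+95]
for p,z in [((382,380),.046),((338,345),.046),((495,365),.024)]: print(loc(at('top',T(p),z)).round(4))
o,_=state()
manip.close_job()
```

```text
[-0.0856  0.0776]
[-0.0847  0.1048]
[-0.0421  0.0391]
t 17.12 pos [0.6293 0.2641 0.1335] loc [-0.2947  0.5953] F [-0.4  0.4 -0.2] w 0.0005 q [-0.52  0.75  0.17  1.42 -0.14  0.99  0.62]
the job is handed in; nothing more can be done
```

The pot base is shut in the gauge, against both the back fence and the fixed jaw, and the job is handed in at 17 s of the 48 s allowed. No verdict was reported.

I pushed the base between the jaws with two part-open fingers until the tool stalled against the fence at about 5–7 N. Then I pushed the block on its rear face with the closed fingers until it stalled at about 9 N.

**Last checks:**
- **Base:** in the top picture its centre is about 38–42 mm from the fence (46 mm allowed) and 39 mm from the fixed jaw (34–46 mm allowed). It looks flat.
- **Gap:** I measured about 78 mm from the top picture. That can't be less than the 80 mm base, so it fits the base being shut without play within my measuring error of about 2 mm.
- **Other things:** in the last pictures the eraser, vial and loupe look unmoved. I did not measure them, and the sherd was outside the close-ups I checked.
- **Robot:** the arm is well clear and touches nothing.

**One disagreement:** the side camera's network put the base 54 mm from the jaw. The jaw hides the near part of the base in that view, which shifts the estimate, so I relied on the top camera.

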